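Tip the insulator beads into the wash dish and press the cleaner pump

ROBOT

A 7-joint arm with a two-finger parallel gripper is mounted at the origin on the work surface. World frame = base frame: x ahead of the robot, y to its left, z up, the work surface at z = 0. Lengths are in mm, angles in rad, forces in N, time in s.
With the tool pointing down it reaches from about 425 to 1025 mm from the base axis. Payload 3.6 kg.
Tool frame: the origin (TCP) lies between the finger pads; the fingertips stand 25 mm ahead of it and the grasp point (between the pads) lies 6 mm ahead of it; z points along the fingers, y is the line along which they close (so a half turn about z gives the same grasp; the last joint's range is limited). The gripper opens to 85 mm and grips with 20 to 120 N. Pads are 22 mm wide; open, the fingers measure 114 mm over their backs; the gripper's body (76 mm by 85 mm) begins 54 mm behind the grasp point. The pads swing forward as they close: fully open they stand 13 mm farther back than shut.
Start: joints at [-1.226, 0.591, 0.048, 1.609, -0.033, 0.943, -0.034], TCP at [307.358, 656.628, 256.302] pointing down, gripper open.
Joint ranges: [-2.69, 2.69], [-0.47, 2.24], [-1.27, 1.36], [0.19, 2.51], [-1.53, 4.68], [0.08, 2.07], [-3.09, 3.09]. Speed limits (rad/s): [2.57, 2.57, 3.14, 3.14, 3.14, 3.14, 3.14].

INTERFACE

Orientations are given as [roll, pitch, yaw] about the fixed x, y, z axes, in that order (R = Rz(yaw) Ry(pitch) Rx(roll)).
In Python, from plant import r gives the robot as it stands.
- The arm moves only by the tool drive_tool, never from a script. Its argument "motion" is one flat list of numbers, 7 for each row, row after row: the turn, a rotation vector about the tool's x, y, z each as a share of 45 degrees, from -1 to 1, then the shift along the tool's x, y, z each as a share of 100 mm, from -1 to 1, then the opening, from -1 (shut) to 1 (fully open). In form: [wx, wy, wz, x, y, z, claw, wx, wy, wz, x, y, z, claw, ...]. A call has 1 to 20 rows; each row is the pose to reach, as a shift and turn from the pose commanded when the call began, along the tool's axes at that moment; what a row does not reach only later rows make up. A row lasts 1/10 s, in which the tool goes at most 50 mm and 8.59 degrees, less where a joint would pass 70% of its speed; a pose out of reach is approached as far as the arm can. A call with a number of a shift or a turn outside -1 to 1 is refused whole. A call with a gripper value outside its range is refused whole. The fingers move at their own pace and stop on an object; "newtons" is the grip in N (left out, the last holds). Time passes only in rows, so rows that repeat a pose let the fingers close. It gives the time, the measured TCP pose, the force, the opening and the grip force at its end, in the units of the state.
- r.get_state(): the state, without advancing time (a new reading comes with each control period).
- r.camera(name): name is "scene" or "top"; returns the picture (420x560x3 uint8, blue, green, red); there is no depth.
- r.get_calibration(name): a dict with "vertical_fov" (degrees; the focal length in pixels is half the picture's height over the tangent of half this angle, whatever the lens; pixels are square), "cx", "cy" (the principal point, pixels), "R" (3x3) and "t" (3): a world point X has camera coordinates R X + t. Camera axes: x right, y down, z forward; pixel columns grow to the right and rows downward; lengths in mm; the calibration is good to about 2 mm. A picture is of the moment at which its call begins. get_calibration takes no time and is no camera call.
- r.close_job(): hands the job in; it is judged then, once.
Trained networks look in the newest picture that a camera, given by its name, has taken for a name from the list of things; names that differ only in an ending like _2 or _b are one class to them, and where a whole thing is asked for, a point or a joint stands for the part that bears it (a point fixed in the world has none). Each returns a list of dicts, best first, with "p" (0 to 1); they miss things now and then, are a little off and sometimes report something else, mostly with a low value. They report only what shows in the picture. A call takes as long as a camera call.
- r.find_in(camera, query): "at" ([x, y, z] in mm, in the coordinates of the camera as it stood for that picture, good to about 4 mm: the middle of the surface that is visible of it).
The state is a dict: "time_s": time; "joint_pos": joint angles; "joint_vel": joint speeds; "joint_efforts": joint torques, N m; "position": TCP position; "orientation": TCP orientation; "wrist_force": force on the tool from outside, world axes, zero at the start; "ft_torque": the same for the moment, N m; "width": finger opening in mm; "grip_force": force on a finger pad.
Only numpy, scipy, OpenCV 4.12 (cv2) and the standard library are available. Lean on these libraries where they do the work, as an engineer would, in place of code of your own. Each camera call takes 0.05 s, during which the arm holds its last target. There are 200 camera calls.

TASK

Pour all six porcelain beads out of the aluminium cup into the round steel dish of the wash station and stand the empty cup upright on the maple board again, clear of the dish. Once the beads are in the dish, press the cap of the cleaner bottle behind it all the way down for a moment so that its nozzle squirts over them, and let it spring back up. Leave the other things on the board where they are.

Things in the scene. Friction and masses are not known exactly. Their poses are not given: they have to be found in the camera images.
- cup: Loose plain aluminium cup without a handle, open at the top, 72 mm high, outside diameter 54 mm at the foot and 68 mm at the rim, walls 3 mm, floor 4 mm thick, about 120 g. Stands on the board (board top is 18 mm above z = 0) and holds the six beads. Origin: centre of its underside; z points up through the mouth.
- dish (a point): Centre of the inner floor of the wash station's round steel dish, 24 mm above z = 0. The dish is fixed: inside diameter about 132 mm, outside diameter 150 mm at the rim, rim 44 mm above this point. x points from the dish to the cleaner bottle, whose upright axis stands 115 mm away and which is 58 mm across; z is up.
- pump_top (a point): Centre of the flat top of the grey round pump cap (36 mm across) on the white cleaner bottle, 158 mm above z = 0 when up. A thin nozzle, 3.5 mm in radius, reaches from it to 54 mm from the bottle's axis, towards the dish, 8 mm below this point. It moves with the cap.
- pump (a joint): Travel of the sprung pump cap: 0 up, 0.008 m fully down; grows downwards. About 6 N hold it down.
- bead1: White porcelain ball bead with a thin wire hole, 19 mm in diameter, 10 g, starts in the cup. Origin: its centre.
- bead2: White porcelain ball bead with a thin wire hole, 19 mm in diameter, 10 g, starts in the cup. Origin: its centre.
- bead3: White porcelain ball bead with a thin wire hole, 19 mm in diameter, 10 g, starts in the cup. Origin: its centre.
- bead4: White porcelain ball bead with a thin wire hole, 19 mm in diameter, 10 g, starts in the cup. Origin: its centre.
- bead5: White porcelain ball bead with a thin wire hole, 19 mm in diameter, 10 g, starts in the cup. Origin: its centre.
- bead6: White porcelain ball bead with a thin wire hole, 19 mm in diameter, 10 g, starts in the cup. Origin: its centre.
- crimper: Bystander: chrome crimping tool lying flat, about 190 mm long (its length along its x axis) and 18 mm thick. Origin: at the board, near its middle.
- heat_sink: Bystander: green finned heat sink, 70 by 50 by 32 mm. Origin: centre of its underside.
- spreader: Bystander: white nylon antenna spreader, a bar 192 mm long (along its x axis), 26 mm wide, 12 mm thick. Origin: centre of its underside.
- flux_jar: Bystander: closed amber glass jar, 56 mm across, 60 mm high. Origin: centre of its underside.
- vise: Bystander, fixed: grey swivel vise holding a brass block, about 110 by 70 mm and 176 mm high. Origin: centre of its foot.
- iron_stand: Bystander, fixed: soldering iron in a coiled steel stand, foot 170 by 85 mm, the black handle slants up along its +x to about 200 mm above the board and 180 mm from the origin. Origin: centre of its foot.

How it is judged (in metres and radians):
On the way, in this order (a step that is already met when the one before it is completed fails the run):
1. all six beads lie in the dish (horizontal distance between each of bead1, bead2, bead3, bead4, bead5, bead6 and dish below 0.066 m and z of bead1 in the frame of dish between 0 and 0.04 m and z of bead2 in the frame of dish between 0 and 0.04 m and z of bead3 in the frame of dish between 0 and 0.04 m and z of bead4 in the frame of dish between 0 and 0.04 m and z of bead5 in the frame of dish between 0 and 0.04 m and z of bead6 in the frame of dish between 0 and 0.04 m), for 0.3 s.
2. the pump cap is pressed down (value of joint pump above 0.006 m), for 0.1 s.
At the end, for the whole second after the job is handed in: All six beads lie still inside the dish (centres within 66 mm of its axis and below its rim); the cup stands upright (within 0.15 rad), at rest, on the board itself, its axis more than 100 mm from the centre of the dish; the pump cap is back up (within 2 mm) (all of step 1 and linear speed of each of bead1, bead2, bead3, bead4, bead5, bead6 below 0.05 m/s and value of joint pump below 0.002 m and angle between cup's own z axis and vertical below 0.15 rad and height (world z) of cup between 0.0135 and 0.0225 m and horizontal distance between cup and dish above 0.1 m and linear speed of cup below 0.02 m/s); the robot touches nothing.
It fails at once if the crimping tool is shifted by more than 40 mm (distance of crimper from where it was at the start of the episode above 0.04 m).
It fails at once if the heat sink is shifted by more than 40 mm (distance of heat_sink from where it was at the start of the episode above 0.04 m).
It fails at once if the antenna spreader is shifted by more than 40 mm (distance of spreader from where it was at the start of the episode above 0.04 m).
It fails at once if the flux jar is shifted by more than 40 mm (distance of flux_jar from where it was at the start of the episode above 0.04 m).
It also fails if it takes over 72 s, if anything falls off the work surface, if the arm or the gripper's body presses on something with over 40 N, if the wrist force passes 120 N, or if a joint passes its speed limit or range.

## Working session

There is one attempt and no reset: what is moved stays moved. The work goes in short steps, Python scripts to look and compute and a tool call to move; the robot and the scene stay as the last step left them, time stands still between calls to the robot, and variables do not carry over. Pictures are saved under pics/ and viewed, at most 10 in all, crops included, and the job is handed in when it is done.

Besides the shell and the picture viewer there is one more tool, called after "Request:" as name(argument=value, ...) on one line, values as JSON. drive_tool: Moves the arm, as the interface text tells. Its arguments: {"type":"object","properties":{"motion":{"type":"array","items":{"type":"number","minimum":-1,"maximum":1}},"newtons":{"type":"number"}},"required":["motion"]}

```bash
mkdir -p pics; ls; cat > h.py <<'E'
import numpy as np, cv2
from plant import r
def world(cam,p):
    c=r.get_calibration(cam); return np.array(c["R"]).T@(np.array(p)-np.array(c["t"]))
def find(cam,names,k=2):
    for n in names:
        for d in r.find_in(cam,n)[:k]: print(cam,n,round(d["p"],2),world(cam,d["at"]).round(0))
E
python3 - <<'E'
from h import *
ims=[r.camera("top"),r.camera("scene")]
for n,i in zip(["top0","scene0"],ims): cv2.imwrite(f"pics/{n}.png",i)
N=["cup","pump_top","bead1","crimper","heat_sink","spreader","flux_jar","vise","iron_stand"]
for c in("top","scene"): find(c,N,1 )
s=r.get_state();print(s)
for c in("top","scene"): print(r.get_calibration(c))
E
```

```text
pics
top cup 0.68 [535. 148.  75.]
top pump_top 0.76 [ 603. -237.  156.]
top bead1 0.51 [509. 153.  50.]
top crimper 0.67 [ 370. -425.   36.]
top heat_sink 0.75 [734.  52.  42.]
top spreader 0.62 [398. 422.  29.]
top flux_jar 0.66 [608.   4.  78.]
top vise 0.88 [604. 437. 129.]
top iron_stand 0.63 [ 647. -442.   40.]
scene cup 0.71 [ 609. -229.  157.]
scene pump_top 0.59 [ 610. -232.  157.]
scene bead1 0.68 [ 668. -442.   34.]
scene crimper 0.84 [ 382. -422.   31.]
scene heat_sink 0.76 [745.  50.  38.]
scene spreader 0.69 [406. 428.  29.]
scene flux_jar 0.62 [624.   0.  72.]
scene vise 0.77 [632. 437. 127.]
scene iron_stand 0.63 [ 666. -445.   35.]
{'time_s': 1.0, 'joint_pos': array([-1.22652555,  0.59114821,  0.04838127,  1.60850316, -0.03331031,
        0.94272158, -0.03373094]), 'joint_vel': array([ 1.64341336e-03,  4.43772721e-04, -6.99021565e-04,  3.48816663e-04,
       -9.15681457e-05,  3.51396872e-04,  3.42582264e-04]), 'joint_efforts': array([ 4.91363917e-04, -5.48643494e+01,  1.54666588e+00, -1.98541993e+01,
        9.44271334e-03,  1.49796200e-03,  5.52132931e-06]), 'positi
[... 191 characters left out ...]
'ft_torque': array([ 0.03132539, -0.02944057,  0.02664943]), 'grip_force': 0.0, 'width': 85.19955201224495}
{'vertical_fov': 44.90908544579403, 'cx': 283.2397931077355, 'cy': 214.13851766090787, 'R': array([[-0.02184912, -0.99974862,  0.00503108],
       [-0.98299085,  0.02056449, -0.18249959],
       [ 0.18235025, -0.00893297, -0.98319306]]), 't': array([  18.17716849,  575.95335256, 1315.45896547])}
{'vertical_fov': 48.36099524254177, 'cx': 288.1372904671146, 'cy': 203.8252258228881, 'R': array([[ 0.32592267,  0.94534102, -0.01023611],
       [ 0.74197588, -0.26248884, -0.6169047 ],
       [-0.58587218,  0.19346828, -0.78697129]]), 't': array([-203.66524909, -364.68335737, 1833.75212283])}
```

View pics/top0.png

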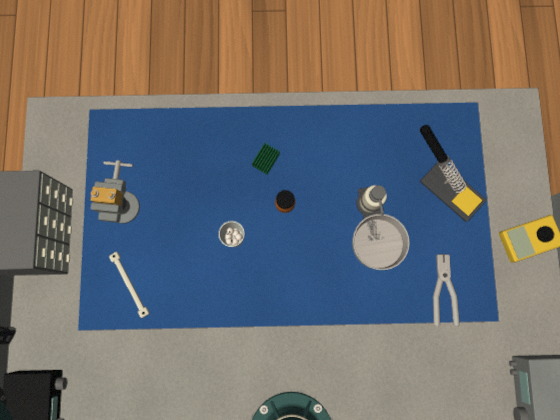

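View pics/scene0.png

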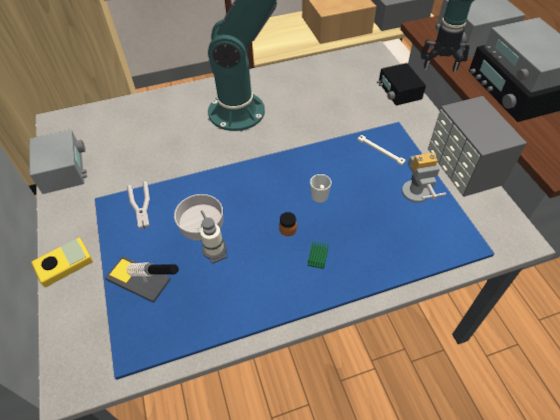

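The top view shows the cup rim at about (232,234), the dish at (381,242), the pump cap at (375,191), and the jar at (285,201). In the scene view the cup rim is at (320,184). I'll refine these positions by fitting the known circles.

```bash
cat >> h.py <<'E'
def ray(cam,u,v,z):
    c=r.get_calibration(cam);R=np.array(c["R"]);t=np.array(c["t"]);f=210/np.tan(np.radians(c["vertical_fov"]/2))
    o=-R.T@t; d=R.T@np.array([(u-c["cx"])/f,(v-c["cy"])/f,1]); return o+d*(z-o[2])/d[2]
def proj(cam,P):
    c=r.get_calibration(cam);f=210/np.tan(np.radians(c["vertical_fov"]/2))
    q=np.atleast_2d(P)@np.array(c["R"]).T+np.array(c["t"]); return q[:,:2]/q[:,2:]*f+[c["cx"],c["cy"]]
def ring(x,y,z,rad):
    a=np.linspace(0,2*np.pi,80); return np.c_[x+rad*np.cos(a),y+rad*np.sin(a),0*a+z]
def overlay(cam,im,rings,c,n=70,k=5):
    h=n//2; u,v=map(int,c); o=cv2.resize(im[v-h:v+h,u-h:u+h],None,fx=k,fy=k,interpolation=cv2.INTER_CUBIC)
    for g in rings:
        p=((proj(cam,ring(*g))-[u-h,v-h]+.5)*k).astype(int); cv2.polylines(o,[p],True,(0,0,255),1)
    return o
E
python3 - <<'E'
from h import *
T=cv2.imread("pics/top0.png");S=cv2.imread("pics/scene0.png")
def fit(cam,im,zs,rads,x0):
    # silhouette: maximise overlap of projected hull with non-blue mask
    from scipy.optimize import minimize
    b=im.astype(int); m=~((b[...,0]>90)&(b[...,0]-b[...,2]>55))
    m=m.astype(np.uint8)
    def cost(p):
        P=np.vstack([ring(p[0],p[1],z,q) for z,q in zip(zs,rads)])
        h=cv2.convexHull(proj(cam,P).astype(np.float32)); K=np.zeros(m.shape,np.uint8)
        cv2.fillConvexPoly(K,np.round(h*16).astype(np.int32),1,shift=4)
        D=cv2.dilate(K,np.ones((7,7)))
        return ((K!=m)&(D>0)).sum()
    g=[(cost([x0[0]+i,x0[1]+j]),x0[0]+i,x0[1]+j) for i in range(-16,17,1) for j in range(-16,17,1)]
    g=np.array(g); b=g[g[:,0]<=g[:,0].min()+1]; print(cam,b.mean(0).round(1)); return b.mean(0)[1:]
a=fit("top",T,[18,90],[27,34],ray("top",232,234,90)[:2]); b=fit("scene",S,[18,90],[27,34],ray("scene",320,184,90)[:2])
d=ray("top",381,242,68)[:2]; e=ray("scene",199,214,68)[:2]; print("dish",d,e)
fit("top",T,[30,68],[60,75],d)
for c,p in(("top",(375,191)),("scene",(208,223))): print("pump",ray(c,*p,158))
D=(d+e)/2; A=(a+b)/2
o=[overlay("top",T,[(*A,90,34)],(232,234)),overlay("top",T,[(*D,68,75),(*D,24,60)],(378,225),120,3),overlay("scene",S,[(*A,90,34)],(320,186)),overlay("scene",S,[(*D,68,75)],(205,225),120,3)]
o=[cv2.resize(i,(300,300)) for i in o]
cv2.imwrite("pics/o.png",np.vstack([np.hstack(o[:2]),np.hstack(o[2:])]))
E
```

```text
top [ 18.5 522.1 143.5]
scene [ 33.5 522.3 144.8]
dish [ 493.26867183 -250.28031915] [ 502.79860789 -247.05538054]Traceback (most recent call last):
  File "<stdin>", line 18, in <module>
  File "<stdin>", line 14, in fit
  File "<stdin>", line 10, in cost
  File "h.py", line 12, in proj
    c=r.get_calibration(cam);f=210/np.tan(np.radians(c["vertical_fov"]/2))
ValueError: time passes only in moves, steps and waits
```

```bash
sed -i 's/r\.get_calibration(cam)/CAL[cam]/' h.py; sed -i '2a CAL={c:r.get_calibration(c) for c in ("top","scene")}' h.py
python3 - <<'E'
from h import *
T=cv2.imread("pics/top0.png");S=cv2.imread("pics/scene0.png")
d=ray("top",381,242,68)[:2]; e=ray("scene",199,214,68)[:2]
for c,p in(("top",(375,191)),("scene",(208,223))): print("pump",ray(c,*p,158))
D=(d+e)/2; A=(522,144)
o=[overlay("top",T,[(*A,90,34)],(232,234)),overlay("top",T,[(*D,68,75),(606,-233,158,18)],(378,225),120,3),overlay("scene",S,[(*A,90,34)],(320,186)),overlay("scene",S,[(*D,68,75),(606,-233,158,18)],(205,225),120,3)]
o=[cv2.resize(i,(300,300)) for i in o]
cv2.imwrite("pics/o.png",np.vstack([np.hstack(o[:2]),np.hstack(o[2:])]))
E
```

```text
pump [ 610.88632141 -224.41052609  158.        ]
pump [ 613.31319807 -230.90682469  158.        ]
```

View pics/o.png

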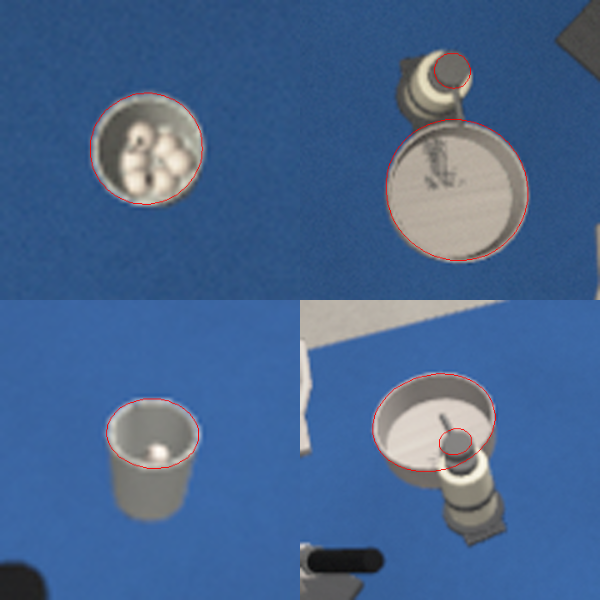

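The fits agree: cup at about (522,144), dish (497,-248) and pump (608,-233). The bottle-to-dish distance comes out near 113 mm against the stated 115. The plan is to grasp the cup with the tool tilted, pointing along -y with the fingers closing along x, and pour by rolling about tool z.

```bash
cat > g.py <<'E'
import numpy as np
from scipy.spatial.transform import Rotation as Ro
from plant import r
def Rt(z,y): # tool z dir, approx tool y dir
    z=np.array(z,float);z/=np.linalg.norm(z);y=np.array(y,float);y-=z*(y@z);y/=np.linalg.norm(y)
    return np.c_[np.cross(y,z),y,z]
def go(R,grasp=None,tcp=None):
    s=r.get_state();R0=Ro.from_euler("xyz",s["orientation"]).as_matrix();p0=s["position"]
    if tcp is None: tcp=np.array(grasp,float)-6*R[:,2]
    w=Ro.from_matrix(R0.T@R).as_rotvec()/np.radians(45); d=R0.T@(np.array(tcp)-p0)/100
    print("turn",w.round(3),"shift",d.round(3),"|deg|",round(np.linalg.norm(w)*45,1),"tcp",np.round(tcp),"now",p0.round(1))
def st():
    s=r.get_state();print(round(s["time_s"],2),"j",s["joint_pos"].round(2),"w",round(s["width"],1),"grip",round(s["grip_force"],1),"F",s["wrist_force"].round(1))
E
python3 - <<'E'
from g import *
a=np.radians(50)
z=np.array([0,-np.sin(a),-np.cos(a)])
for y in([1,0,0],[-1,0,0]): go(Rt(z,y),grasp=np.array([522,144,64])-120*z)
a=np.radians(20);z2=np.array([0,-np.sin(a),-np.cos(a)])
for y in([1,0,0],[-1,0,0]):go(Rt(z2,y),grasp=np.array([522,144,64])-120*z)
E
```

```text
turn [ 0.628 -0.987  1.346] shift [-3.708 -2.859  1.113] |deg| 80.2 tcp [522. 241. 145.] now [307.3 656.6 256.3]
turn [ 1.105  0.703 -2.369] shift [-3.708 -2.859  1.113] |deg| 121.8 tcp [522. 241. 145.] now [307.3 656.6 256.3]
turn [ 0.252 -0.396  1.427] shift [-3.719 -2.882  1.096] |deg| 67.6 tcp [522. 238. 147.] now [307.3 656.6 256.3]
turn [ 0.446  0.283 -2.527] shift [-3.719 -2.882  1.096] |deg| 116.2 tcp [522. 238. 147.] now [307.3 656.6 256.3]
```

Request:
drive_tool(motion=[0.2, -0.33, 0.45, -0.95, -0.72, 0, 1, 0.2, -0.33, 0.45, -0.95, -0.72, 0, 1, 0.2, -0.33, 0.45, -0.95, -0.72, 0, 1, 0.2, -0.33, 0.45, -0.95, -0.72, 0, 1])

```text
time_s: 1.4
position: [363.7, 549.9, 256.0]
orientation: [-3.03, 0.284, 2.361]
wrist_force: [-0.7, 0.6, 0.1]
width: 85.7
grip_force: 0.0
```

```bash
cat > t.py <<'E'
from g import *
a=np.radians(50)
z=np.array([0,-np.sin(a),-np.cos(a)])
st();go(Rt(z,[1,0,0]),grasp=np.array([522,144,64])-120*z)
E
python3 t.py
```

```text
1.4 j [-1.33  0.6   0.27  1.67  0.1   1.09 -0.37] w 85.7 grip 0.0 F [-0.7  0.6  0.1]
turn [ 0.424 -0.659  0.89 ] shift [-2.86  -0.855  2.098] |deg| 53.3 tcp [522. 241. 145.] now [363.7 549.9 256. ]
```

Request:
drive_tool(motion=[0.2, -0.33, 0.45, -1, -0.3, 0.5, 1, 0.2, -0.33, 0.45, -1, -0.3, 0.5, 1, 0.2, -0.33, 0.45, -1, -0.3, 0.5, 1, 0.2, -0.33, 0.45, -1, -0.3, 0.5, 1, 0.2, -0.33, 0.45, -1, -0.3, 0.5, 1])

```text
time_s: 1.9
position: [414.4, 452.1, 238.4]
orientation: [-3.02, 0.578, 2.017]
wrist_force: [-1.0, 0.6, 0.0]
width: 85.1
grip_force: 0.0
```

```bash
python3 t.py
```

```text
1.9 j [-1.35  0.69  0.44  1.7   0.17  1.22 -0.63] w 85.1 grip 0.0 F [-1.   0.6  0. ]
turn [ 0.226 -0.341  0.448] shift [-1.476  0.309  2.057] |deg| 27.3 tcp [522. 241. 145.] now [414.4 452.1 238.4]
```

Request:
drive_tool(motion=[0.23, -0.34, 0.45, -0.8, 0.2, 1, 1, 0.23, -0.34, 0.45, -0.8, 0.2, 1, 1, 0.23, -0.34, 0.45, -0.8, 0.2, 1, 1, 0.23, -0.34, 0.45, -0.8, 0.2, 1, 1, 0.23, -0.34, 0.45, -0.8, 0.2, 1, 1, 0.23, -0.34, 0.45, -0.8, 0.2, 1, 1])

```text
time_s: 2.5
position: [474.4, 344.6, 198.6]
orientation: [-3.141, 0.87, 1.567]
wrist_force: [0.2, -0.2, -0.1]
width: 85.1
grip_force: 0.0
```

```bash
python3 t.py
```

```text
2.5 j [-1.28  0.87  0.59  1.69  0.18  1.32 -0.83] w 85.1 grip 0.0 F [ 0.2 -0.2 -0.1]
turn [-0.004 -0.003 -0.003] shift [-0.26  0.48  1.14] |deg| 0.3 tcp [522. 241. 145.] now [474.4 344.6 198.6]
```

Request:
drive_tool(motion=[0, 0, 0, -0.26, 0.48, 1, 1, 0, 0, 0, -0.26, 0.48, 1, 1, 0, 0, 0, -0.26, 0.48, 1, 1, 0, 0, 0, -0.26, 0.48, 1, 1])

```text
time_s: 2.9
position: [522.2, 246.4, 155.2]
orientation: [3.14, 0.875, 1.558]
wrist_force: [0.3, 0.4, 0.5]
width: 85.6
grip_force: 0.0
```

```bash
sed -i 's/-120\*z)/-0*z)/' t.py; python3 t.py; python3 - <<'E'
from h import *
im=r.camera("scene"); c=(320,186)
o=[overlay("scene",im,[],c,130,4)]
im=r.camera("top"); o.append(overlay("top",im,[],(232,224),130,4))
cv2.imwrite("pics/pre.png",cv2.resize(np.hstack(o),(800,400)))
E
```

```text
2.9 j [-1.17  0.9   0.61  1.79  0.23  1.13 -0.79] w 85.6 grip 0.0 F [0.3 0.4 0.5]
turn [-0.01   0.003 -0.01 ] shift [0.043 0.008 1.311] |deg| 0.7 tcp [522. 149.  68.] now [522.2 246.4 155.2]
```

View pics/pre.png

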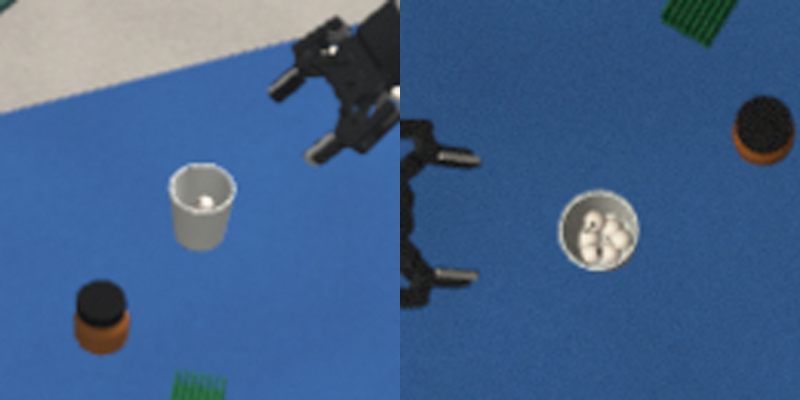

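The cup and gripper line up within parallax: fingers at rows 158 and 277, cup at row 230. I'll advance.

Request:
drive_tool(motion=[0, 0, 0, 0.04, 0, 0.35, 1, 0, 0, 0, 0.04, 0, 0.7, 1, 0, 0, 0, 0.04, 0, 1, 1, 0, 0, 0, 0.04, 0, 1, 1])

```text
time_s: 3.4
position: [519.7, 173.0, 86.3]
orientation: [-3.138, 0.877, 1.564]
wrist_force: [-0.7, -0.0, 0.6]
width: 85.6
grip_force: 0.0
```

```bash
python3 t.py
```

```text
3.4 j [-1.1   0.98  0.6   1.91  0.25  0.93 -0.81] w 85.6 grip 0.0 F [-0.7 -0.   0.6]
turn [-0.011  0.006 -0.006] shift [-0.014  0.026  0.305] |deg| 0.6 tcp [522. 149.  68.] now [519.7 173.   86.3]
```

Request:
drive_tool(motion=[0, 0, 0, -0.01, 0.02, 0.15, 1, 0, 0, 0, -0.01, 0.02, 0.29, 1, 0, 0, 0, -0.01, 0.02, 0.29, 1, 0, 0, 0, -0.01, 0.02, 0.29, 0.3, 0, 0, 0, -0.01, 0.02, 0.29, 0, 0, 0, 0, -0.01, 0.02, 0.29, -0.5, 0, 0, 0, -0.01, 0.02, 0.29, -1, 0, 0, 0, -0.01, 0.02, 0.29, -1, 0, 0, 0, -0.01, 0.02, 0.29, -1, 0, 0, 0, -0.01, 0.02, 0.29, -1, 0, 0, 0, -0.01, 0.02, 0.29, -1], newtons=50)

```text
time_s: 4.5
position: [523.3, 152.0, 70.4]
orientation: [3.139, 0.875, 1.56]
wrist_force: [-2.2, 2.1, 5.2]
width: 63.5
grip_force: 52.6
```

```bash
python3 t.py
```

```text
4.5 j [-1.08  1.    0.6   1.93  0.26  0.87 -0.81] w 63.5 grip 52.6 F [-2.2  2.1  5.2]
turn [-0.007  0.003 -0.009] shift [-0.002 -0.013  0.043] |deg| 0.5 tcp [522. 149.  68.] now [523.3 152.   70.4]
```

Request:
drive_tool(motion=[0, 0, 0, -0.15, 0, -0.13, -1, 0, 0, 0, -0.38, 0, -0.32, -1, 0, 0, 0, -0.65, 0, -0.54, -1, 0, 0, 0, -0.95, 0, -0.8, -1, 0, 0, 0, -0.95, 0, -0.8, -1, 0, 0, 0, -0.95, 0, -0.8, -1])

```text
time_s: 5.1
position: [523.7, 152.6, 193.9]
orientation: [3.136, 0.871, 1.559]
wrist_force: [-0.1, 0.2, -4.1]
width: 63.7
grip_force: 55.0
```

```bash
cat > t2.py <<'E'
from g import *
import sys
a=np.radians(float(sys.argv[1])); x,y,zz=map(float,sys.argv[2:5]); roll=np.radians(float(sys.argv[5])) if len(sys.argv)>5 else 0
z=np.array([0,-np.sin(a),-np.cos(a)])
R=Rt(z,[1,0,0])@Ro.from_rotvec([0,0,roll]).as_matrix()
st();go(R,grasp=[x,y,zz])
E
python3 t2.py 50 470 -248 200
```

```text
5.1 j [-1.12  0.81  0.67  1.92  0.31  1.03 -0.74] w 63.7 grip 55.0 F [-0.1  0.2 -4.1]
turn [-0.005 -0.002 -0.01 ] shift [-2.63  -0.505  2.968] |deg| 0.5 tcp [ 470. -243.  204.] now [523.7 152.6 193.9]
```

```bash
python3 t2.py 50 502 -258 190
```

```text
5.1 j [-1.12  0.81  0.67  1.92  0.31  1.03 -0.74] w 63.7 grip 55.0 F [-0.1  0.2 -4.1]
turn [-0.005 -0.002 -0.01 ] shift [-2.616 -0.185  3.108] |deg| 0.5 tcp [ 502. -253.  194.] now [523.7 152.6 193.9]
```

Request:
drive_tool(motion=[0, 0, 0, -0.2, -0.02, 0.24, -1, 0, 0, 0, -0.45, -0.04, 0.54, -1, 0, 0, 0, -0.7, -0.06, 0.84, -1, 0, 0, 0, -0.83, -0.07, 1, -1, 0, 0, 0, -0.83, -0.07, 1, -1])

```text
time_s: 5.6
position: [512.4, 17.5, 192.9]
orientation: [-3.139, 0.879, 1.557]
wrist_force: [0.1, 0.1, -2.0]
width: 64.0
grip_force: 54.9
```

```bash
python3 t2.py 50 502 -258 190
```

```text
5.6 j [-1.01  0.79  0.75  2.09  0.43  0.82 -0.71] w 64.0 grip 54.9 F [ 0.1  0.1 -2. ]
turn [-0.016  0.008 -0.011] shift [-1.737 -0.062  2.081] |deg| 1.0 tcp [ 502. -253.  194.] now [512.4  17.5 192.9]
```

Request:
drive_tool(motion=[0, 0, 0, -0.25, 0, 0.3, -1, 0, 0, 0, -0.5, -0.01, 0.6, -1, 0, 0, 0, -0.75, -0.02, 0.9, -1, 0, 0, 0, -0.83, -0.03, 1, -1, 0, 0, 0, -0.83, -0.03, 1, -1])

```text
time_s: 6.1
position: [509.9, -109.6, 192.4]
orientation: [3.141, 0.876, 1.559]
wrist_force: [0.9, 0.5, -2.4]
width: 63.7
grip_force: 55.0
```

```bash
python3 t2.py 50 502 -258 190
```

```text
6.1 j [-0.86  0.79  0.83  2.19  0.57  0.6  -0.67] w 63.7 grip 55.0 F [ 0.9  0.5 -2.4]
turn [-0.011  0.005 -0.01 ] shift [-0.932 -0.062  1.096] |deg| 0.7 tcp [ 502. -253.  194.] now [ 509.9 -109.6  192.4]
```

Request:
drive_tool(motion=[0, 0, 0, -0.25, 0, 0.3, -1, 0, 0, 0, -0.5, -0.01, 0.6, -1, 0, 0, 0, -0.75, -0.04, 0.9, -1, 0, 0, 0, -0.93, -0.06, 1, -1, 0, 0, 0, -0.93, -0.06, 1, -1])

```text
time_s: 6.6
position: [503.5, -246.1, 201.1]
orientation: [3.138, 0.877, 1.556]
wrist_force: [0.2, 0.6, -3.0]
width: 63.7
grip_force: 55.2
```

```bash
python3 t2.py 50 502 -258 170; python3 t2.py 70 502 -258 160 60;
```

```text
6.6 j [-0.66  0.82  0.94  2.23  0.72  0.37 -0.62] w 63.7 grip 55.2 F [ 0.2  0.6 -3. ]
turn [-0.009  0.005 -0.012] shift [ 0.162 -0.015  0.23 ] |deg| 0.7 tcp [ 502. -253.  174.] now [ 503.5 -246.1  201.1]
6.6 j [-0.66  0.82  0.94  2.23  0.72  0.37 -0.62] w 63.7 grip 55.2 F [ 0.2  0.6 -3. ]
turn [-0.24  -0.392  1.31 ] shift [ 0.26  -0.015  0.298] |deg| 62.5 tcp [ 502. -252.  162.] now [ 503.5 -246.1  201.1]
```

```bash
python3 t2.py 75 502 -258 175
```

```text
6.6 j [-0.66  0.82  0.94  2.23  0.72  0.37 -0.62] w 63.7 grip 55.2 F [ 0.2  0.6 -3. ]
turn [-0.012 -0.551 -0.01 ] shift [ 0.149 -0.015  0.204] |deg| 24.8 tcp [ 502. -252.  177.] now [ 503.5 -246.1  201.1]
```

Request:
drive_tool(motion=[0, -0.18, 0, 0.05, 0, 0.07, -1, 0, -0.36, 0, 0.1, -0.01, 0.14, -1, 0, -0.55, 0, 0.15, -0.01, 0.2, -1, 0, -0.55, 0, 0.15, -0.01, 0.2, -1, 0, -0.55, 0, 0.15, -0.01, 0.2, -1])

```text
time_s: 7.1
position: [504.0, -248.9, 173.9]
orientation: [-3.127, 1.308, 1.58]
wrist_force: [-1.3, -1.1, -0.6]
width: 63.6
grip_force: 55.2
```

```bash
python3 t2.py 75 502 -258 160; python3 t2.py 75 502 -258 160 40
```

```text
7.1 j [-0.84  1.32  1.13  2.25  0.76  0.3  -0.91] w 63.6 grip 55.2 F [-1.3 -1.1 -0.6]
turn [-0.007 -0.001  0.003] shift [ 0.11  -0.019  0.064] |deg| 0.3 tcp [ 502. -252.  162.] now [ 504.  -248.9  173.9]
7.1 j [-0.84  1.32  1.13  2.25  0.76  0.3  -0.91] w 63.6 grip 55.2 F [-1.3 -1.1 -0.6]
turn [-0.007  0.001  0.892] shift [ 0.11  -0.019  0.064] |deg| 40.1 tcp [ 502. -252.  162.] now [ 504.  -248.9  173.9]
```

```bash
python3 - <<'E'
from g import *
al=np.radians(75);z=np.array([0,-np.sin(al),-np.cos(al)])
at=np.array([-.766,0,-.643]);d=np.array([0,0,-1.])
for p in(60,90,110,130,150,170):
    a=Rt(z,[1,0,0])@Ro.from_rotvec([0,0,np.radians(p)]).as_matrix()@at
    e=d-(d@a)*a;e/=np.linalg.norm(e)
    print(p,"tilt",np.degrees(np.arccos(a[2])).round(),"a",a.round(2),"lip",(23*a+34*e).round(),"foot low",(-49*a+27*e).round(),"foot c",(-49*a).round())
E
python3 t2.py 75 502 -258 150 60
```

```text
60 tilt 58.0 a [-0.66  0.52  0.54] lip [-30.  23. -16.] foot low [ 21. -17. -49.] foot c [ 33. -26. -26.]
90 tilt 80.0 a [-0.77  0.62  0.17] lip [-22.  18. -30.] foot low [ 34. -28. -35.] foot c [ 38. -30.  -8.]
110 tilt 95.0 a [-0.72  0.69 -0.09] lip [-14.  14. -36.] foot low [ 37. -35. -23.] foot c [ 35. -34.   4.]
130 tilt 108.0 a [-0.59  0.75 -0.31] lip [ -7.   9. -39.] foot low [ 34. -43. -11.] foot c [ 29. -37.  15.]
150 tilt 118.0 a [-0.38  0.79 -0.47] lip [ -2.   4. -41.] foot low [ 24. -50.  -1.] foot c [ 19. -39.  23.]
170 tilt 124.0 a [-0.13  0.82 -0.56] lip [  0.  -0. -41.] foot low [  9. -55.   5.] foot c [  7. -40.  28.]
7.1 j [-0.84  1.32  1.13  2.25  0.76  0.3  -0.91] w 63.6 grip 55.2 F [-1.3 -1.1 -0.6]
turn [-0.007  0.002  1.336] shift [ 0.207 -0.019  0.09 ] |deg| 60.1 tcp [ 502. -252.  152.] now [ 504.  -248.9  173.9]
```

```bash
python3 t2.py 75 512 -268 136 44
```

```text
7.1 j [-0.84  1.32  1.13  2.25  0.76  0.3  -0.91] w 63.6 grip 55.2 F [-1.3 -1.1 -0.6]
turn [-0.007  0.001  0.981] shift [0.316 0.082 0.223] |deg| 44.1 tcp [ 512. -262.  138.] now [ 504.  -248.9  173.9]
```

Request:
drive_tool(motion=[0, 0, 0.15, 0.08, 0.02, 0.06, -1, 0, 0, 0.3, 0.16, 0.04, 0.11, -1, 0, 0, 0.45, 0.24, 0.06, 0.17, -1, 0, 0, 0.6, 0.32, 0.08, 0.22, -1, 0, 0, 0.75, 0.32, 0.08, 0.22, -1, 0, 0, 0.9, 0.32, 0.08, 0.22, -1, 0, 0, 0.98, 0.32, 0.08, 0.22, -1, 0, 0, 0.98, 0.32, 0.08, 0.22, -1])

```text
time_s: 7.9
position: [512.0, -262.4, 143.3]
orientation: [1.952, 0.749, 0.259]
wrist_force: [0.3, 0.6, -2.1]
width: 63.7
grip_force: 55.3
```

```bash
python3 t2.py 75 512 -268 136 80; python3 - <<'E'
from h import *
o=[overlay("scene",r.camera("scene"),[],(205,200),140,4),overlay("top",r.camera("top"),[],(378,225),140,4)]
cv2.imwrite("pics/pour1.png",cv2.resize(np.hstack(o),(800,400)))
E
```

```text
7.9 j [-0.83  1.45  1.18  2.22  0.38  0.21 -1.36] w 63.7 grip 55.3 F [ 0.3  0.6 -2.1]
turn [-0.021  0.     0.777] shift [ 0.039 -0.04   0.013] |deg| 35.0 tcp [ 512. -262.  138.] now [ 512.  -262.4  143.3]
```

View pics/pour1.png

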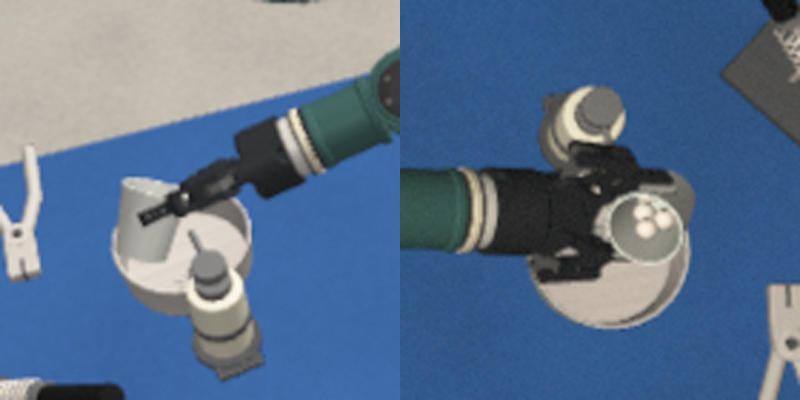

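The cup is held over the dish (mouth at crop (645,228), dish centre about (608,250)), clear of the nozzle, and all the beads are still inside. I'll keep rolling, slowly.

Request:
drive_tool(motion=[0, 0, 0.15, 0.02, -0.02, 0.01, -1, 0, 0, 0.3, 0.04, -0.04, 0.01, -1, 0, 0, 0.45, 0.04, -0.04, 0.01, -1, 0, 0, 0.6, 0.04, -0.04, 0.01, -1, 0, 0, 0.7, 0.04, -0.04, 0.01, -1, 0, 0, 0.8, 0.04, -0.04, 0.01, -1, 0, 0, 0.85, 0.04, -0.04, 0.01, -1, 0, 0, 0.9, 0.04, -0.04, 0.01, -1, 0, 0, 0.95, 0.04, -0.04, 0.01, -1, 0, 0, 1, 0.04, -0.04, 0.01, -1, 0, 0, 1, 0.04, -0.04, 0.01, -1])

```text
time_s: 9.1
position: [510.6, -262.9, 133.7]
orientation: [1.834, 0.013, -0.005]
wrist_force: [-0.6, 0.3, -1.5]
width: 63.8
grip_force: 55.4
```

```bash
python3 t2.py 75 512 -268 136 130
```

```text
9.1 j [-0.85  1.53  1.23  2.22 -0.01  0.19 -1.78] w 63.8 grip 55.4 F [-0.6  0.3 -1.5]
turn [0.001 0.011 0.903] shift [ 0.013  0.035 -0.017] |deg| 40.6 tcp [ 512. -262.  138.] now [ 510.6 -262.9  133.7]
```

Request:
drive_tool(motion=[0, 0, 0.05, 0.01, 0.03, -0.02, -1, 0, 0, 0.1, 0.01, 0.03, -0.02, -1, 0, 0, 0.15, 0.01, 0.03, -0.02, -1, 0, 0, 0.2, 0.01, 0.03, -0.02, -1, 0, 0, 0.25, 0.01, 0.03, -0.02, -1, 0, 0, 0.3, 0.01, 0.03, -0.02, -1, 0, 0, 0.35, 0.01, 0.03, -0.02, -1, 0, 0, 0.4, 0.01, 0.03, -0.02, -1, 0, 0, 0.46, 0.01, 0.03, -0.02, -1, 0, 0, 0.52, 0.01, 0.03, -0.02, -1, 0, 0, 0.58, 0.01, 0.03, -0.02, -1, 0, 0, 0.66, 0.01, 0.03, -0.02, -1, 0, 0, 0.74, 0.01, 0.03, -0.02, -1, 0, 0, 0.82, 0.01, 0.03, -0.02, -1, 0, 0, 0.9, 0.01, 0.03, -0.02, -1, 0, 0, 0.9, 0.01, 0.03, -0.02, -1])

```text
time_s: 10.7
position: [511.6, -261.9, 137.3]
orientation: [1.908, -0.666, -0.222]
wrist_force: [0.0, 0.8, -1.5]
width: 63.7
grip_force: 55.3
```

```bash
python3 t2.py 75 512 -268 140 155;  python3 - <<'E'
from h import *
o=[overlay("scene",r.camera("scene"),[],(205,200),140,4),overlay("top",r.camera("top"),[],(378,225),140,4)]
cv2.imwrite("pics/pour2.png",cv2.resize(np.hstack(o),(800,400)))
E
```

```text
10.7 j [-0.86  1.57  1.28  2.22 -0.35  0.2  -2.14] w 63.7 grip 55.3 F [ 0.   0.8 -1.5]
turn [0.008 0.008 0.557] shift [ 0.03   0.03  -0.008] |deg| 25.1 tcp [ 512. -262.  142.] now [ 511.6 -261.9  137.3]
```

View pics/pour2.png

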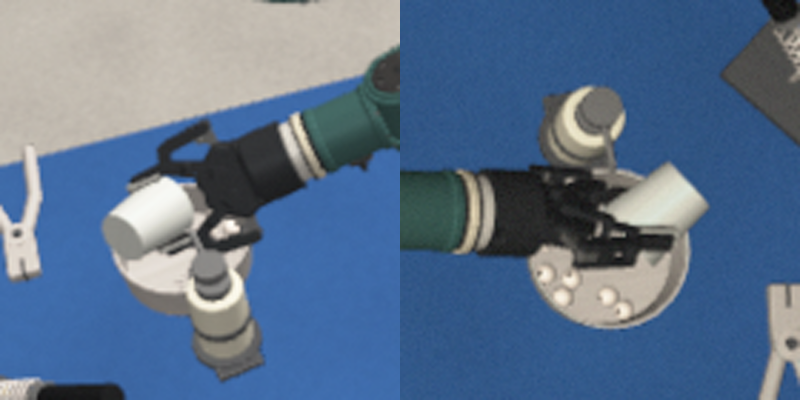

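Five beads show in the dish (left and lower part). The sixth is hidden or still in the cup. I'll roll further while shifting away from the nozzle.

```bash
python3 t2.py 75 499 -266 140 155
```

```text
10.8 j [-0.86  1.57  1.28  2.22 -0.35  0.2  -2.14] w 63.5 grip 55.3 F [ 0.2  0.4 -1.1]
turn [0.007 0.008 0.56 ] shift [-0.074  0.11  -0.026] |deg| 25.2 tcp [ 499. -260.  142.] now [ 511.7 -261.8  137.3]
```

Request:
drive_tool(motion=[0, 0, 0, -0.03, 0.05, -0.01, -1, 0, 0, 0, -0.07, 0.11, -0.03, -1, 0, 0, 0.12, -0.07, 0.11, -0.03, -1, 0, 0, 0.24, -0.07, 0.11, -0.03, -1, 0, 0, 0.36, -0.07, 0.11, -0.03, -1, 0, 0, 0.48, -0.07, 0.11, -0.03, -1, 0, 0, 0.56, -0.07, 0.11, -0.03, -1, 0, 0, 0.56, -0.07, 0.11, -0.03, -1, 0, 0, 0.56, -0.07, 0.11, -0.03, -1, 0, 0, 0.5, -0.07, 0.11, -0.03, -1, 0, 0, 0.56, -0.07, 0.11, -0.03, -1, 0, 0, 0.56, -0.07, 0.11, -0.03, -1, 0, 0, 0.56, -0.07, 0.11, -0.03, -1])

```text
time_s: 12.1
position: [499.3, -259.9, 141.7]
orientation: [2.137, -1.064, -0.516]
wrist_force: [-0.8, -0.4, -1.4]
width: 63.7
grip_force: 55.3
```

```bash
python3 t2.py 75 499 -266 190 110
```

```text
12.1 j [-0.88  1.59  1.3   2.25 -0.56  0.2  -2.37] w 63.7 grip 55.3 F [-0.8 -0.4 -1.4]
turn [ 0.006  0.009 -1.001] shift [ 0.435  0.207 -0.126] |deg| 45.0 tcp [ 499. -260.  192.] now [ 499.3 -259.9  141.7]
```

Request:
drive_tool(motion=[0, 0, 0, 0.15, 0.07, -0.04, -1, 0, 0, 0, 0.3, 0.14, -0.08, -1, 0, 0, -0.2, 0.43, 0.21, -0.13, -1, 0, 0, -0.4, 0.43, 0.21, -0.13, -1, 0, 0, -0.6, 0.43, 0.21, -0.13, -1, 0, 0, -0.8, 0.43, 0.21, -0.13, -1, 0, 0, -1, 0.43, 0.21, -0.13, -1, 0, 0, -1, 0.43, 0.21, -0.13, -1])

```text
time_s: 12.9
position: [498.4, -260.0, 192.6]
orientation: [1.85, -0.334, -0.102]
wrist_force: [-0.6, 0.0, -1.8]
width: 63.7
grip_force: 55.3
```

```bash
python3 t2.py 75 505 -180 215 67
```

```text
12.9 j [-0.87  1.45  1.31  2.26 -0.05  0.19 -1.99] w 63.7 grip 55.3 F [-0.6  0.  -1.8]
turn [-0.003  0.01  -0.956] shift [ 0.058 -0.013 -0.891] |deg| 43.0 tcp [ 505. -174.  217.] now [ 498.4 -260.   192.6]
```

Request:
drive_tool(motion=[0, 0, -0.18, 0.02, 0, -0.2, -1, 0, 0, -0.36, 0.04, 0, -0.45, -1, 0, 0, -0.54, 0.06, -0.01, -0.7, -1, 0, 0, -0.72, 0.06, -0.01, -0.89, -1, 0, 0, -0.9, 0.06, -0.01, -0.89, -1, 0, 0, -0.96, 0.06, -0.01, -0.89, -1])

```text
time_s: 13.5
position: [505.5, -173.7, 216.2]
orientation: [1.858, 0.391, 0.105]
wrist_force: [0.4, -0.3, -1.8]
width: 63.4
grip_force: 55.3
```

```bash
python3 t2.py 62 515 -90 190 24; python3 t2.py 62 515 -90 190 0
```

```text
13.5 j [-1.01  1.31  1.25  2.23  0.3   0.41 -1.59] w 63.4 grip 55.3 F [ 0.4 -0.3 -1.8]
turn [ 0.202  0.211 -0.949] shift [ 0.263 -0.387 -0.798] |deg| 44.7 tcp [515. -85. 193.] now [ 505.5 -173.7  216.2]
13.5 j [-1.01  1.31  1.25  2.23  0.3   0.41 -1.59] w 63.4 grip 55.3 F [ 0.4 -0.3 -1.8]
turn [ 0.159  0.256 -1.48 ] shift [ 0.263 -0.387 -0.798] |deg| 68.0 tcp [515. -85. 193.] now [ 505.5 -173.7  216.2]
```

Request:
drive_tool(motion=[0.04, 0.04, -0.18, 0.06, -0.1, -0.2, -1, 0.08, 0.08, -0.36, 0.13, -0.2, -0.4, -1, 0.12, 0.12, -0.54, 0.2, -0.3, -0.6, -1, 0.16, 0.16, -0.72, 0.26, -0.39, -0.8, -1, 0.2, 0.21, -0.9, 0.26, -0.39, -0.8, -1, 0.2, 0.21, -0.95, 0.26, -0.39, -0.8, -1])

```text
time_s: 14.1
position: [514.1, -86.2, 193.2]
orientation: [2.487, 0.938, 0.807]
wrist_force: [-0.7, -1.0, -1.0]
width: 63.7
grip_force: 55.2
```

```bash
python3 t2.py 50 522 -10 160 0;  python3 - <<'E'
from h import *
o=[overlay("scene",r.camera("scene"),[],(205,200),140,4),overlay("top",r.camera("top"),[],(358,225),140,4)]
cv2.imwrite("pics/poured.png",cv2.resize(np.hstack(o),(800,400)))
E
```

```text
14.1 j [-1.01  0.99  0.96  2.17  0.5   0.64 -1.09] w 63.7 grip 55.2 F [-0.7 -1.  -1. ]
turn [ 0.053  0.263 -0.535] shift [ 0.614 -0.191 -0.576] |deg| 27.0 tcp [522.  -5. 164.] now [514.1 -86.2 193.2]
```

View pics/poured.png

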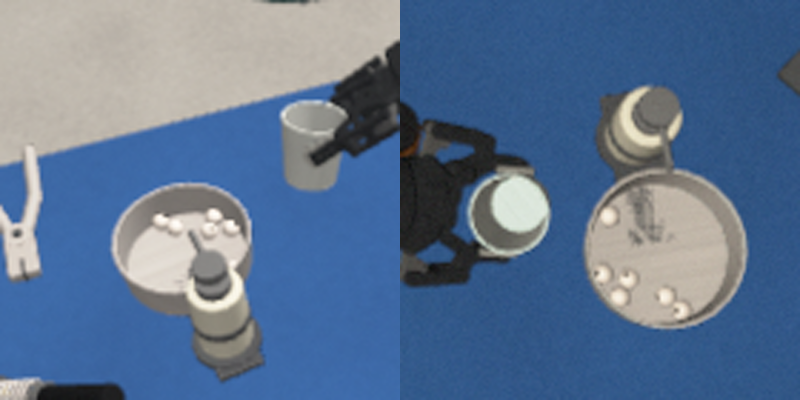

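All six beads are in the dish and the cup is empty. Next I'll return the cup to its spot.

Request:
drive_tool(motion=[0.01, 0.08, -0.17, 0.2, -0.06, -0.2, -1, 0.03, 0.16, -0.34, 0.4, -0.12, -0.4, -1, 0.05, 0.26, -0.53, 0.61, -0.19, -0.57, -1, 0.05, 0.26, -0.53, 0.61, -0.19, -0.57, -1, 0.05, 0.26, -0.53, 0.61, -0.19, -0.57, -1])

```text
time_s: 14.7
position: [521.3, -6.4, 162.3]
orientation: [3.137, 0.881, 1.565]
wrist_force: [0.3, -1.1, -1.1]
width: 63.5
grip_force: 55.2
```

```bash
python3 t2.py 50 523 147.5 130
```

```text
14.7 j [-0.95  0.83  0.71  2.11  0.48  0.74 -0.76] w 63.5 grip 55.2 F [ 0.3 -1.1 -1.1]
turn [ 0.001  0.01  -0.005] shift [ 1.228  0.013 -1.041] |deg| 0.5 tcp [523. 152. 134.] now [521.3  -6.4 162.3]
```

Request:
drive_tool(motion=[0, 0.01, 0, 0.25, 0, -0.25, -1, 0, 0.01, 0, 0.5, 0.01, -0.5, -1, 0, 0.01, 0, 0.75, 0.01, -0.75, -1, 0, 0.01, 0, 1, 0.01, -1, -1, 0, 0.01, 0, 1, 0.01, -1, -1, 0, 0.01, 0, 1, 0.01, -1, -1])

```text
time_s: 15.3
position: [522.2, 134.9, 148.6]
orientation: [3.138, 0.875, 1.569]
wrist_force: [0.2, -0.7, -2.0]
width: 63.6
grip_force: 55.2
```

```bash
python3 t2.py 50 523 147.5 68
```

```text
15.3 j [-1.07  0.86  0.62  1.96  0.34  0.95 -0.8 ] w 63.6 grip 55.2 F [ 0.2 -0.7 -2. ]
turn [ 0.003  0.003 -0.002] shift [0.699 0.006 0.36 ] |deg| 0.2 tcp [523. 152.  72.] now [522.2 134.9 148.6]
```

Request:
drive_tool(motion=[0, 0, 0, 0.25, 0, 0.13, -1, 0, 0, 0, 0.5, 0, 0.26, -1, 0, 0, 0, 0.6, 0, 0.31, -1, 0, 0, 0, 0.67, 0, 0.345, -1, 0, 0, 0, 0.7, 0, 0.36, -1, 0, 0, 0, 0.7, 0, 0.36, -1, 0, 0, 0, 0.7, 0, 0.36, -1])

```text
time_s: 16.0
position: [523.2, 152.9, 73.5]
orientation: [3.137, 0.871, 1.568]
wrist_force: [1.3, -0.3, -1.8]
width: 63.9
grip_force: 55.2
```

```bash
python3 t2.py 50 523 147.5 66.5
```

```text
16.0 j [-1.06  0.98  0.57  1.93  0.3   0.87 -0.85] w 63.9 grip 55.2 F [ 1.3 -0.3 -1.8]
turn [ 0.004 -0.002 -0.002] shift [ 0.019 -0.002  0.026] |deg| 0.2 tcp [523. 152.  70.] now [523.2 152.9  73.5]
```

Request:
drive_tool(motion=[0, 0, 0, 0.01, 0, 0.01, -1, 0, 0, 0, 0.02, 0, 0.018, -1, 0, 0, 0, 0.02, 0, 0.018, -1, 0, 0, 0, 0.02, 0, 0.018, -1])

```text
time_s: 16.4
position: [523.1, 153.2, 70.5]
orientation: [3.138, 0.871, 1.57]
wrist_force: [0.1, 1.3, 1.8]
width: 63.5
grip_force: 55.0
```

```bash
python3 t2.py 50 523 147.5 66.5
```

```text
16.4 j [-1.06  0.99  0.56  1.93  0.3   0.87 -0.85] w 63.5 grip 55.0 F [0.1 1.3 1.8]
turn [ 0.004 -0.002 -0.001] shift [-0.006 -0.001  0.009] |deg| 0.2 tcp [523. 152.  70.] now [523.1 153.2  70.5]
```

Contact (the force turned positive, z matches the grasp height). I'll open gently and back out along the tool axis.

Request:
drive_tool(motion=[0, 0, 0, 0, 0, 0, 0.5, 0, 0, 0, 0, 0, 0, 0.7, 0, 0, 0, 0, 0, 0, 1, 0, 0, 0, 0, 0, 0, 1, 0, 0, 0, 0, 0, 0, 1, 0, 0, 0, 0, 0, 0, 1, 0, 0, 0, 0, 0, -0.1, 1, 0, 0, 0, 0, 0, -0.3, 1, 0, 0, 0, 0, 0, -0.65, 1, 0, 0, 0, 0, 0, -1, 1, 0, 0, 0, 0, 0, -1, 1, 0, 0, 0, 0, 0, -1, 1])

```text
time_s: 17.6
position: [522.7, 231.1, 134.7]
orientation: [3.137, 0.869, 1.571]
wrist_force: [-0.1, -0.9, 0.3]
width: 85.3
grip_force: 0.0
```

```bash
python3 - <<'E'
from h import *
import g; g.st()
im=r.camera("top"); T=cv2.imread("pics/top0.png"); S=cv2.imread("pics/scene0.png"); k=r.camera("scene")
find("top",["cup"],1); find("scene",["cup"],1)
o=[overlay("top",im,[(522,144,90,34)],(232,234),80,5),overlay("scene",k,[(522,144,90,34)],(320,186),80,5)]
cv2.imwrite("pics/placed.png",np.hstack(o))
s=r.get_state()
# tool vertical with closing line, options for going above pump
from g import *
go(Rt([0,0,-1],[1,0,0]),tcp=[523,200,220])
E
```

```text
17.6 j [-1.13  0.91  0.56  1.82  0.27  1.08 -0.83] w 85.3 grip 0.0 F [-0.1 -0.9  0.3]
scene cup 0.83 [516. 147.  69.]
turn [ 1.000e-03  1.111e+00 -0.000e+00] shift [-0.841  0.011 -0.337] |deg| 50.0 tcp [523 200 220] now [521.9 228.2 133.9]
```

View pics/placed.png

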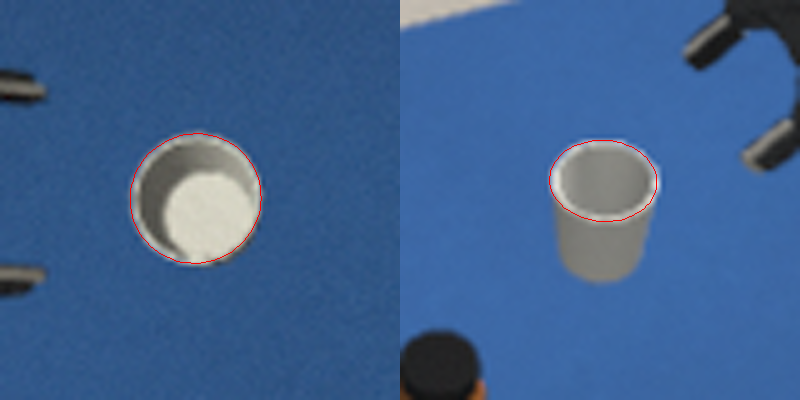

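The cup is back upright on its original spot, matching the model ring and empty. Next is the pump: close the fingers, rise and turn the tool down.

Request:
drive_tool(motion=[0, 0.1, 0, -0.3, 0, -0.2, 1, 0, 0.3, 0, -0.6, 0, -0.4, -1, 0, 0.5, 0, -0.85, 0, -0.5, -1, 0, 0.7, 0, -0.9, 0, -0.5, -1, 0, 0.9, 0, -0.9, 0, -0.5, -1, 0, 1, 0, -0.9, 0, -0.5, -1, 0, 1, 0, -0.9, 0, -0.5, -1])

```text
time_s: 18.5
position: [522.4, 203.7, 236.0]
orientation: [3.14, 0.086, 1.563]
wrist_force: [0.7, 0.4, -0.3]
width: -0.1
grip_force: 0.0
```

```bash
cat > t3.py <<'E'
from g import *
import sys
st();go(Rt([0,0,-1],[1,0,0]),tcp=[float(v) for v in sys.argv[1:4]])
E
python3 t3.py 608 -233 240
```

```text
18.5 j [-0.74  0.44  0.34  1.99 -0.09  0.77 -0.37] w -0.1 grip 0.0 F [ 0.7  0.4 -0.3]
turn [ 0.001  0.11  -0.01 ] shift [-4.347  0.891  0.337] |deg| 5.0 tcp [ 608. -233.  240.] now [522.4 203.7 236. ]
```

Request:
drive_tool(motion=[0, 0.11, -0.01, -0.5, 0.1, 0.04, -1, 0, 0.11, -0.01, -1, 0.2, 0.08, -1, 0, 0.11, -0.01, -1, 0.2, 0.08, -1])

```text
time_s: 18.8
position: [543.1, 101.4, 235.3]
orientation: [3.142, 0.006, 1.57]
wrist_force: [0.1, 0.1, 0.1]
width: 0.3
grip_force: 0.0
```

Request:
drive_tool(motion=[0, 0, 0, -0.5, 0.1, 0, -1, 0, 0, 0, -1, 0.2, 0, -1, 0, 0, 0, -1, 0.2, 0, -1])

```text
time_s: 19.1
position: [564.3, 2.0, 235.2]
orientation: [3.141, 0.006, 1.57]
wrist_force: [0.1, 0.1, -0.2]
width: -0.2
grip_force: 0.0
```

Request:
drive_tool(motion=[0, 0, 0, -0.5, 0.1, 0, -1, 0, 0, 0, -1, 0.2, 0, -1, 0, 0, 0, -1, 0.2, 0, -1])

```text
time_s: 19.4
position: [585.0, -97.8, 235.2]
orientation: [3.141, 0.006, 1.571]
wrist_force: [0.4, -1.0, -0.4]
width: -0.2
grip_force: 0.0
```

```bash
python3 t3.py 608 -233 215
```

```text
19.4 j [-0.13  0.47  0.3   1.94 -0.19  0.76  0.27] w -0.2 grip 0.0 F [ 0.4 -1.  -0.4]
turn [ 0.001  0.008 -0.   ] shift [-1.351  0.23   0.21 ] |deg| 0.3 tcp [ 608. -233.  215.] now [585.  -97.8 235.2]
```

Request:
drive_tool(motion=[0, 0.01, 0, -0.5, 0.08, 0, -1, 0, 0.01, 0, -0.95, 0.16, 0, -1, 0, 0.01, 0, -0.95, 0.16, 0, -1])

```text
time_s: 19.7
position: [601.4, -192.7, 235.1]
orientation: [3.141, -0.001, 1.571]
wrist_force: [-0.3, -0.6, 0.1]
width: -0.1
grip_force: 0.0
```

```bash
python3 t3.py 608 -233 200
```

```text
19.7 j [ 0.03  0.51  0.3   1.86 -0.2   0.8   0.43] w -0.1 grip 0.0 F [-0.3 -0.6  0.1]
turn [ 0.001 -0.002  0.   ] shift [-0.404  0.065  0.351] |deg| 0.1 tcp [ 608. -233.  200.] now [ 601.4 -192.7  235.1]
```

Request:
drive_tool(motion=[0, 0, 0, -0.25, 0.03, 0, -1, 0, 0, 0, -0.41, 0.06, 0.2, -1, 0, 0, 0, -0.41, 0.06, 0.38, -1, 0, 0, 0, -0.41, 0.06, 0.45, -1, 0, 0, 0, -0.41, 0.06, 0.48, -1, 0, 0, 0, -0.41, 0.06, 0.48, -1])

```text
time_s: 20.3
position: [608.2, -223.6, 186.7]
orientation: [3.141, -0.009, 1.582]
wrist_force: [-0.7, 0.4, 0.2]
width: 0.1
grip_force: 0.0
```

```bash
python3 t3.py 608 -233 174; python3 - <<'E'
from h import *
o=[overlay("scene",r.camera("scene"),[],(208,215),100,4),overlay("top",r.camera("top"),[],(378,205),100,4)]
cv2.imwrite("pics/pump.png",np.hstack(o))
E
```

```text
20.3 j [ 0.1   0.59  0.27  1.85 -0.23  0.74  0.51] w 0.1 grip 0.0 F [-0.7  0.4  0.2]
turn [ 0.    -0.012  0.015] shift [-0.095 -0.003  0.126] |deg| 0.9 tcp [ 608. -233.  174.] now [ 608.2 -223.6  186.7]
```

View pics/pump.png

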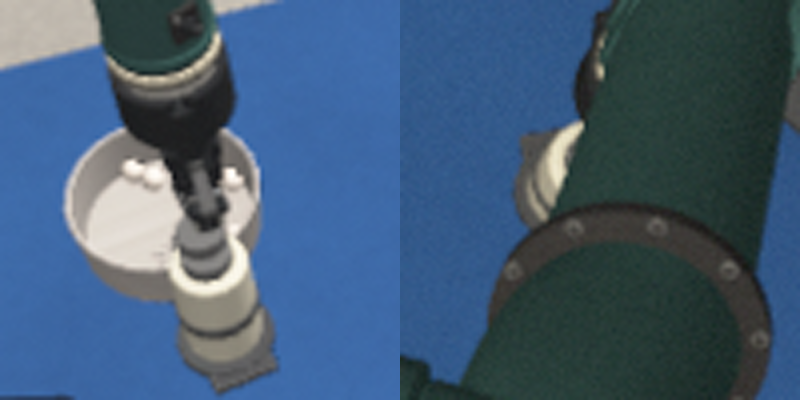

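The closed fingertips are above the cap but about 9 mm off in y. I'll correct that, then press.

Request:
drive_tool(motion=[0, -0.01, 0.01, -0.09, 0, 0, -1, 0, -0.01, 0.01, -0.09, 0, 0.02, -1, 0, -0.01, 0.01, -0.09, 0, 0.05, -1, 0, -0.01, 0.01, -0.09, 0, 0.08, -1, 0, -0.01, 0.01, -0.09, 0, 0.08, -1])

```text
time_s: 20.9
position: [608.3, -234.9, 179.4]
orientation: [3.139, -0.0, 1.572]
wrist_force: [-0.7, -1.3, 3.8]
width: 0.1
grip_force: 1.8
```

```bash
python3 t3.py 608 -233 174
```

```text
20.9 j [ 0.11  0.6   0.27  1.85 -0.23  0.72  0.52] w 0.1 grip 1.8 F [-0.7 -1.3  3.8]
turn [ 0.003 -0.     0.002] shift [ 0.019 -0.003  0.054] |deg| 0.2 tcp [ 608. -233.  174.] now [ 608.3 -234.9  179.4]
```

Contact, with 3.8 N and spring-like. I'll press a little further and hold.

Request:
drive_tool(motion=[0, 0, 0, 0, 0, 0.02, -1, 0, 0, 0, 0, 0, 0.04, -1, 0, 0, 0, 0, 0, 0.05, -1, 0, 0, 0, 0, 0, 0.05, -1, 0, 0, 0, 0, 0, 0.05, -1])

```text
time_s: 21.4
position: [608.3, -234.9, 175.2]
orientation: [3.139, -0.0, 1.572]
wrist_force: [-1.7, -2.1, 7.0]
width: -0.2
grip_force: 3.8
```

Request:
drive_tool(motion=[0, 0, 0, 0, 0, 0.015, -1, 0, 0, 0, 0, 0, 0.025, -1, 0, 0, 0, 0, 0, 0.025, -1, 0, 0, 0, 0, 0, 0.025, -1])

```text
time_s: 21.8
position: [608.4, -235.0, 174.9]
orientation: [3.138, -0.001, 1.572]
wrist_force: [-4.9, 0.2, 19.4]
width: 0.2
grip_force: 9.9
```

The cap is on its hard stop (19 N with no further travel). Releasing and retreating upwards.

Request:
drive_tool(motion=[0, 0, 0, 0, 0, 0, -1, 0, 0, 0, 0, 0, -0.1, -1, 0, 0, 0, 0, 0, -0.3, -1, 0, 0, 0, 0, 0, -0.6, -1, 0, 0, 0, 0, 0, -1, -1, 0, 0, 0, 0, 0, -1, -1, 0, 0, 0, 0, 0, -1, -1])

```text
time_s: 22.5
position: [608.2, -233.4, 272.0]
orientation: [3.139, -0.002, 1.573]
wrist_force: [-0.8, -0.8, -0.8]
width: -0.6
grip_force: 0.0
```

Request:
drive_tool(motion=[0, 0, 0, 0.5, 0, 0, -1, 0, 0, 0, 1, 0, 0, -1, 0, 0, 0, 1, 0, 0, -1, 0, 0, 0, 1, 0, 0, -1, 0, 0, 0, 1, 0, 0, -1, 0, 0, 0, 1, 0, 0, -1])

```text
time_s: 23.1
position: [607.0, -136.1, 271.2]
orientation: [3.141, -0.0, 1.57]
wrist_force: [1.0, -0.3, 0.3]
width: 0.2
grip_force: 0.0
```

```bash
python3 - <<'E'
from h import *
import g; g.st()
k=r.camera("scene"); t=r.camera("top")
find("scene",["cup","pump_top","flux_jar","heat_sink","crimper","spreader"],1)
for d in r.find_in("scene","bead1"): print(round(d["p"],2),world("scene",d["at"]).round())
o=[overlay("scene",k,[(608,-233,158,18)],(208,215),100,4),overlay("top",t,[(522,144,90,34)],(310,225),200,2)]
cv2.imwrite("pics/end.png",np.hstack(o))
E
```

```text
23.1 j [-0.07  0.46  0.31  1.85 -0.18  0.86  0.32] w 0.2 grip 0.0 F [ 1.  -0.3  0.3]
scene cup 0.87 [520. 147.  66.]
scene pump_top 0.55 [ 609. -233.  158.]
scene flux_jar 0.91 [623.  -1.  73.]
scene heat_sink 0.79 [745.  52.  34.]
scene crimper 0.95 [ 382. -419.   32.]
scene spreader 0.63 [408. 425.  28.]
0.52 [ 668. -446.   37.]
0.22 [ 608. -226.  155.]
```

View pics/end.png

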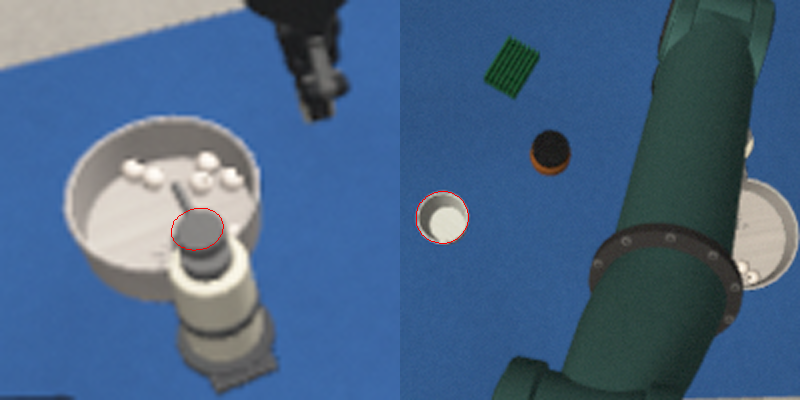

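The cap is back up, the cup is upright, the bystanders have not moved, and the beads are in the dish (the sixth is hidden by the bottle, as before the press). Handing in.

```bash
python3 -c "
from plant import r
print(r.close_job())"
```

```text
the job is handed in; nothing more can be done
None
```

I poured all six beads into the dish, stood the empty cup upright back on its original spot, pressed the pump cap to its stop and let it spring back, and handed the job in at about 23 s of simulated time; no verdict came back, and the last picture showed only five beads, with the sixth probably hidden behind the bottle.

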